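# Size the returned exhibit disc on the stepped sizing board

## Task

A wooden disc of unknown size has come back on the orange pad. Try it in the bays of the sloping sizing board one after another, starting with the narrowest (each time sliding it down-slope until it either lodges in the mouth or goes in), and leave it lying flat and fully home against the stop rail of the first bay it enters. Leave the two discs on the grey strip, and the curved puzzle piece and magnifying glass, where they are.

Things in the scene. Friction and masses are not known exactly. Their poses are not given: they have to be found in the camera images.
- gauge: wooden sizing board fixed to the table, 316 mm wide (y), its face 150 mm long. Origin on the table under its middle; x level, from its low edge to its high back (towards the robot's left), y towards the robot, z up. The face rises towards +x at 30 degrees: up-slope is (cos30, 0, sin30), its normal (-sin30, 0, cos30) in this frame. Low end of the face at x -65, z 14 mm
- gauge_rail (a point): point on the face at mid-width, at the up-slope edge of the dark stop rail (14 mm wide) that crosses the face's low end. From the rail five dark cheeks, 10 mm wide, 60 mm long, run straight up-slope; between them lie four bays, open at the upper end (the mouth): 56, 63, 70, 77 mm wide, narrowest at the end nearest the robot (+y). Rail and cheeks stand 12 mm above the face
- gauge_land (a point): point on the face at mid-width, 38 mm up-slope of the bays' mouths, middle of the smooth bare land (76 mm long) above them. Discs lie flat here and slide down-slope into a bay; one that is too wide lodges in the mouth with its centre 10 to 25 mm up-slope of the mouth line
- returns_pad: thin orange square pad, 100 x 100 x 6 mm, fixed; origin under its centre. The returned disc lies at its middle at the start
- parking_board: thin grey strip, 180 (x) x 90 (y) x 6 mm, fixed; origin under its centre. The two other discs lie on it, to be left alone
- disc_a_mid (a point): wooden disc A: unknown diameter (60, 67 or 74 mm; which of these is not marked), 12 mm thick, brown. On its centre a dark upright grip bar, the same on all: 16 mm wide along the disc's y, 36 mm long along its x, its top 52 mm above the underside. 100 to 200 g. This point: on the disc's axis, 26 mm above its underside (14 mm above its upper face)
- disc_b_mid (a point): wooden disc B: unknown diameter (60, 67 or 74 mm; which of these is not marked), 12 mm thick, brown. On its centre a dark upright grip bar, the same on all: 16 mm wide along the disc's y, 36 mm long along its x, its top 52 mm above the underside. 100 to 200 g. This point: on the disc's axis, 26 mm above its underside (14 mm above its upper face)
- disc_c_mid (a point): wooden disc C: unknown diameter (60, 67 or 74 mm; which of these is not marked), 12 mm thick, brown. On its centre a dark upright grip bar, the same on all: 16 mm wide along the disc's y, 36 mm long along its x, its top 52 mm above the underside. 100 to 200 g. This point: on the disc's axis, 26 mm above its underside (14 mm above its upper face)
- bay0_mouth (a point): bay 0 of the sizing board (narrowest, 56 mm): point on the bay's middle line at its mouth, 26 mm off the sloping face (that is, where a disc's listed point is when its centre lies on the mouth line). Axes as the sizing board's
- bay0_home (a point): where a disc's listed point is when a disc 3 mm narrower than bay 0 lies flat in it, fully home against the stop rail; 26 mm off the sloping face, 33.5 mm down-slope of the mouth point. Axes as the sizing board's
- bay1_mouth (a point): bay 1 of the sizing board (second, 63 mm): point on the bay's middle line at its mouth, 26 mm off the sloping face (that is, where a disc's listed point is when its centre lies on the mouth line). Axes as the sizing board's
- bay1_home (a point): where a disc's listed point is when a disc 3 mm narrower than bay 1 lies flat in it, fully home against the stop rail; 26 mm off the sloping face, 30.0 mm down-slope of the mouth point. Axes as the sizing board's
- bay2_mouth (a point): bay 2 of the sizing board (third, 70 mm): point on the bay's middle line at its mouth, 26 mm off the sloping face (that is, where a disc's listed point is when its centre lies on the mouth line). Axes as the sizing board's
- bay2_home (a point): where a disc's listed point is when a disc 3 mm narrower than bay 2 lies flat in it, fully home against the stop rail; 26 mm off the sloping face, 26.5 mm down-slope of the mouth point. Axes as the sizing board's
- bay3_mouth (a point): bay 3 of the sizing board (widest, 77 mm): point on the bay's middle line at its mouth, 26 mm off the sloping face (that is, where a disc's listed point is when its centre lies on the mouth line). Axes as the sizing board's
- bay3_home (a point): where a disc's listed point is when a disc 3 mm narrower than bay 3 lies flat in it, fully home against the stop rail; 26 mm off the sloping face, 23.0 mm down-slope of the mouth point. Axes as the sizing board's
- arc_piece: curved wooden puzzle piece, 90 mm long, 18 mm high, origin at its underside, middle of the arc. A bystander
- magnifier: magnifying glass lying flat, lens ring 64 mm across and 10 mm high, black handle along its -x to 130 mm; origin under the lens. A bystander
Things that resemble listed ones, but are neither listed nor needed, are in the scene too. What is shaped like the part that bears disc_c_mid but green or red is not meant.

How it is judged:
On the way, in this order (a step that is already met when the one before it is completed fails the run):
1. the returned disc is tried in the narrowest bay: it lodges against its mouth (((distance between disc_a_mid and bay0_mouth below 0.0302 m and contact force between disc_a and gauge above 0.8 N) or (distance between disc_b_mid and bay0_mouth below 0.0168 m and contact force between disc_b and gauge above 0.8 N) or (distance between disc_c_mid and bay0_mouth below 0.0244 m and contact force between disc_c and gauge above 0.8 N))), for 0.02 s.
2. the disc is tried in the second bay: it passes the mouth line or lodges there ((distance between disc_b_mid and bay1_mouth below 0.015 m or (distance between disc_c_mid and bay1_mouth below 0.0174 m and contact force between disc_c and gauge above 0.8 N) or (distance between disc_a_mid and bay1_mouth below 0.0254 m and contact force between disc_a and gauge above 0.8 N))), for 0.02 s.
3. the disc is home in the second bay if that takes it, else it is tried in the third: home there, or lodged in its mouth ((distance between disc_b_mid and bay1_home below 0.007 m or distance between disc_c_mid and bay2_home below 0.007 m or (distance between disc_a_mid and bay2_mouth below 0.018 m and contact force between disc_a and gauge above 0.8 N))), for 0.02 s.
At the end, for the whole second after the job is handed in: the disc from the orange pad lies flat on the slope (axis 25 to 35 degrees from vertical), at rest, within 7 mm of home in the narrowest bay that takes it (60 mm disc: second, 67: third, 74: widest); the other two are within 20 mm of where they lay (((distance between disc_a_mid and bay3_home below 0.007 m and angle between disc_a_mid's own z axis and vertical between 0.44 and 0.61 rad and linear speed of disc_a below 0.02 m/s and distance of each of disc_b_mid, disc_c_mid from where it was at the start of the episode below 0.02 m and horizontal distance between each of disc_b_mid, disc_c_mid and returns_pad above 0.1 m) or (distance between disc_b_mid and bay1_home below 0.007 m and angle between disc_b_mid's own z axis and vertical between 0.44 and 0.61 rad and linear speed of disc_b below 0.02 m/s and distance of each of disc_a_mid, disc_c_mid from where it was at the start of the episode below 0.02 m and horizontal distance between each of disc_a_mid, disc_c_mid and returns_pad above 0.1 m) or (distance between disc_c_mid and bay2_home below 0.007 m and angle between disc_c_mid's own z axis and vertical between 0.44 and 0.61 rad and linear speed of disc_c below 0.02 m/s and distance of each of disc_a_mid, disc_b_mid from where it was at the start of the episode below 0.02 m and horizontal distance between each of disc_a_mid, disc_b_mid and returns_pad above 0.1 m))); the robot touches nothing.
It fails at once if the disc is put into a bay wider than the narrowest that takes it (distance between disc_b_mid and bay2_home below 0.018 m or distance between any of disc_b_mid, disc_c_mid and bay3_home below 0.018 m).
It fails at once if a bystander is pushed more than 40 mm (distance of any of arc_piece, magnifier from where it was at the start of the episode above 0.04 m).
It fails at once if two discs have been moved (distance of each of disc_a_mid, disc_b_mid from where it was at the start of the episode above 0.03 m or distance of each of disc_a_mid, disc_c_mid from where it was at the start of the episode above 0.03 m or distance of each of disc_b_mid, disc_c_mid from where it was at the start of the episode above 0.03 m).
It also fails if it takes over 61 s, if anything falls off the work surface, if the arm or the gripper's body presses on something with over 40 N, if the wrist force passes 120 N, or if a joint passes its speed limit or range.

## Robot

A 6-joint arm with a two-finger parallel gripper is mounted at the origin on the work surface. World frame = base frame: x ahead of the robot, y to its left, z up, the work surface at z = 0. Lengths are in m, angles in rad, forces in N, time in s.
With the tool pointing down it reaches from about 0.275 to 0.825 m from the base axis. Payload 5.2 kg.
Tool frame: the origin (TCP) lies on the centre line of the jaws, within the pads' length; the fingertips stand 11 mm ahead of it and the grasp point (between the pads) lies 8 mm behind it; z points along the fingers, y is the line along which they close (so a half turn about z gives the same grasp; the last joint's range is limited). The gripper opens to 93 mm and grips with 3 to 60 N. Pads are 15 mm wide; open, the fingers measure 128 mm over their backs; the gripper's body (75 mm by 188 mm) begins 65 mm behind the grasp point.
Start: joints at [0.959, 0.259, 1.535, -0, 1.348, -0.203], TCP at [0.219, 0.505, 0.23] pointing down, gripper open.
Joint ranges: [-3.14, 3.14], [-0.91, 2.08], [0.19, 2.58], [-1.22, 4.36], [0.22, 2.71], [-3.12, 3.12]. Speed limits (rad/s): [2.57, 2.57, 3.14, 3.14, 3.14, 3.14].

## Interface

Orientations are given as a rotation vector (axis times angle).
In Python, from cell import robot gives the robot as it stands.
- The arm moves only by the tool jog_arm, never from a script. Its argument "moves" is one flat list of numbers, 7 for each row, row after row: the turn, a rotation vector about the world's x, y, z in rad, then the shift along the world's x, y, z in mm, then the opening, from 0 (shut) to 1 (fully open). A call has 1 to 20 rows; each row is the pose to reach, as a shift and turn from the pose commanded when the call began; what a row does not reach only later rows make up. A row lasts 1/10 s, in which the tool goes at most 50 mm and 8.59 degrees, less where a joint would pass 70% of its speed; a pose out of reach is approached as far as the arm can. A call with a gripper value outside its range is refused whole. The fingers move at their own pace and stop on an object; "newtons" is the grip in N (left out, the last holds). Time passes only in rows, so rows that repeat a pose let the fingers close. It gives the time, the measured TCP pose, the force, the opening and the grip force at its end, in the units of the state.
- robot.observe(): the state, without advancing time (a new reading comes with each control period).
- robot.snapshot(name): name is "scene" or "top"; returns a dict with "color" (480x640x3 uint8, blue, green, red), "intrinsics" (3x3 intrinsics, pixels), "T" (4x4, takes a point from camera to world coordinates). Camera axes: x right, y up, looking along -z (the intrinsics and any distortion apply to the point x, -y, -z); pixel columns grow to the right and rows downward; lengths in m; the calibration is good to about 2 mm. A picture is of the moment at which its call begins. There is no depth.
- robot.sign_off(): hands the job in; it is judged then, once.
Trained networks look in a picture, given as the dict that the camera call returned (one of the last four; its "shot" number tells which), for a name from the list of things; names that differ only in an ending like _2 or _b are one class to them, and where a whole thing is asked for, a point or a joint stands for the part that bears it (a point fixed in the world has none). Each returns a list of dicts, best first, with "conf" (0 to 1); they miss things now and then, are a little off and sometimes report something else, mostly with a low value. They report only what shows in the picture. A call takes as long as a camera call. They do not tell look-alikes from the thing itself.
- robot.recognise(picture, target): "bbox" ([left, top, right, bottom] in pixels, round what is visible of it).
The state is a dict: "t": time; "qpos": joint angles; "joint_vel": joint speeds; "joint_efforts": joint torques, N m; "tcp_pos": TCP position; "tcp_rot": TCP orientation; "wrist_force": force on the tool from outside, world axes, zero at the start; "wrist_torque": the same for the moment, N m; "width": finger opening in m; "gripper_force": force on a finger pad.
Only numpy, scipy, OpenCV 4.12 (cv2) and the standard library are available. Lean on these libraries where they do the work, as an engineer would, in place of code of your own. Each camera call takes 0.05 s, during which the arm holds its last target. There are 200 camera calls.

## Working session

There is one attempt and no reset: what is moved stays moved. The work goes in short steps, Python scripts to look and compute and a tool call to move; the robot and the scene stay as the last step left them, time stands still between calls to the robot, and variables do not carry over. Pictures are saved under pics/ and viewed, at most 10 in all, crops included, and the job is handed in when it is done.

Besides the shell and the picture viewer there is one more tool, called as name(argument=value, ...) on one line, values as JSON. jog_arm: Moves the arm, as the interface text tells. Its arguments: {"type":"object","properties":{"moves":{"type":"array"},"newtons":{"type":"number"}},"required":["moves"]}

```bash
ls; mkdir -p pics; python3 - <<'E'
from cell import robot
import cv2,pickle
for n in("scene","top"):
    s=robot.snapshot(n); cv2.imwrite(f"pics/{n}0.png",s["color"]); pickle.dump(s,open(f"{n}0.pkl","wb"))
    print(n,s["intrinsics"],s["T"])
    for t in["gauge","returns_pad","parking_board","disc_a_mid","arc_piece","magnifier"]:
        print(t,[(round(d["conf"],2),[round(float(v)) for v in d["bbox"]]) for d in robot.recognise(s,t)][:5])
o=robot.observe();print(o)
E
```

```text
pics
scene [[447.40464697   0.         319.70772376]
 [  0.         447.40464697 242.14106353]
 [  0.           0.           1.        ]] [[-0.55759772 -0.61701544  0.55531678  1.14548801]
 [ 0.83009008 -0.40966324  0.37832062  0.33131697]
 [-0.00593679  0.67191366  0.74060569  0.86599958]
 [ 0.          0.          0.          1.        ]]
gauge [(0.92, [303, 214, 396, 334]), (0.29, [451, 311, 480, 344])]
returns_pad [(0.56, [226, 202, 277, 235])]
parking_board [(0.77, [444, 284, 509, 359])]
disc_a_mid [(0.9, [467, 288, 502, 322]), (0.57, [303, 212, 398, 335])]
arc_piece [(0.57, [394, 356, 426, 387])]
magnifier [(0.74, [196, 244, 237, 282]), (0.64, [304, 211, 394, 337])]
top [[623.98805769   0.         318.16591801]
 [  0.         623.98805769 244.21550955]
 [  0.           0.           1.        ]] [[ 1.90558682e-02  9.75940629e-01 -2.17202123e-01  2.47193956e-01]
 [-9.99818348e-01  1.86832152e-02 -3.76929034e-03 -8.13106486e-02]
 [ 3.79430411e-04  2.17234495e-01  9.76119373e-01  1.42942031e+00]
 [ 0.00000000e+00  0.00000000e+00  0.00000000e+00  1.00000000e+00]]
gauge [(0.93, [234,
[... 243 characters left out ...]
, 178, 448, 201])]
{'t': 0.7, 'qpos': array([ 9.59180195e-01,  2.58567106e-01,  1.53499740e+00, -8.60563826e-06,
        1.34798383e+00, -2.02789157e-01]), 'joint_vel': array([ 0.00068926, -0.0006723 , -0.00111521, -0.00112565, -0.00100152,
        0.00202063]), 'joint_efforts': array([-6.22965472e-04, -4.37069714e+01, -2.84259635e+01,  7.17251608e-02,
        3.14544258e-02,  1.00072591e-04]), 'tcp_pos': array([0.21862532, 0.50469267, 0.2296715 ]), 'tcp_rot': array([6.37712931e-01, 3.07616123e+00, 5.86994479e-05]), 'wrist_force': array([-0.51783432,  0.05258443, -0.38654953]), 'wrist_torque': array([-0.02866631, -0.0511744 , -0.00474701]), 'gripper_force': 0.0, 'width': 0.09283525907312941}
```

```bash
python3 - <<'E'
import cv2
a=cv2.imread("pics/top0.png");cv2.imwrite("pics/t1.png",cv2.resize(a[160:340,210:470],None,fx=3,fy=3,interpolation=cv2.INTER_CUBIC))
a=cv2.imread("pics/scene0.png");cv2.imwrite("pics/s1.png",cv2.resize(a[180:380,180:445],None,fx=3,fy=3,interpolation=cv2.INTER_CUBIC))
E
```

```text
(no output)
```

View pics/t1.png

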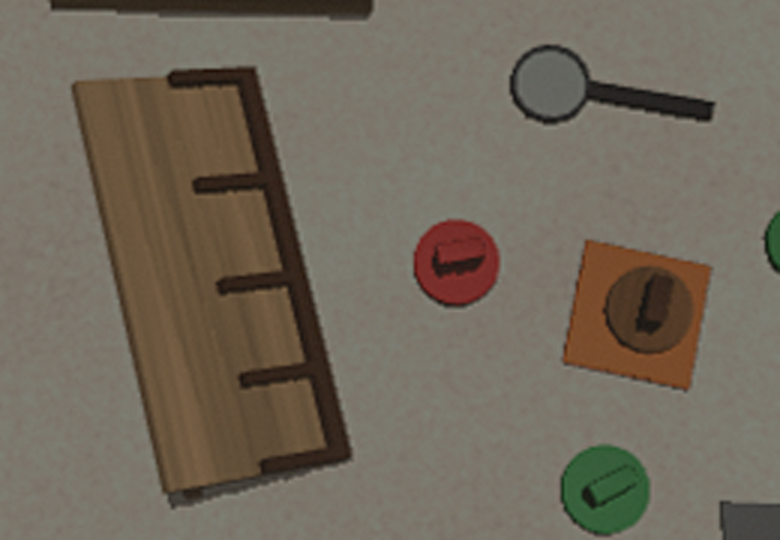

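View pics/s1.png

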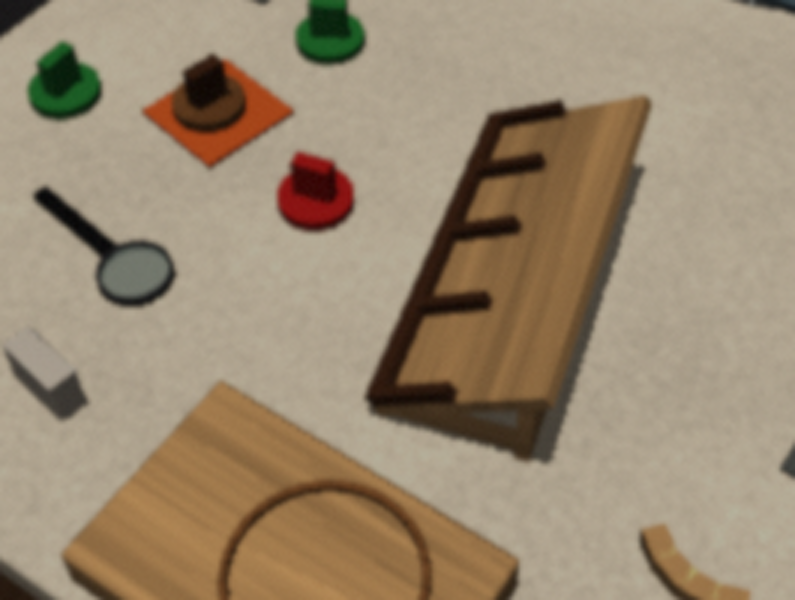

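View pics/top0.png

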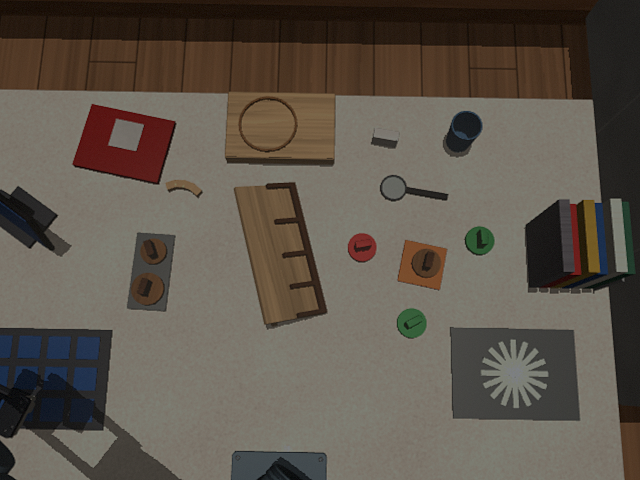

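```bash
cat > h.py <<'E'
import numpy as np,cv2,pickle
from scipy.optimize import least_squares
def proj(s,P):
    P=np.atleast_2d(P); c=(P-s["T"][:3,3])@s["T"][:3,:3]
    u=(c*[1,-1,-1])@s["intrinsics"].T; return u[:,:2]/u[:,2:]
def ray(s,uv,z):
    d=np.linalg.inv(s["intrinsics"])@[uv[0],uv[1],1]*[1,-1,-1]; d=s["T"][:3,:3]@d; o=s["T"][:3,3]
    return o+d*(z-o[2])/d[2]
c30,s30=np.cos(np.pi/6),.5
def G(s,y,n): return np.array([-.065+s*c30-n*s30, y, .014+s*s30+n*c30])
def W(p,P):
    c,s=np.cos(p[2]),np.sin(p[2]); P=np.atleast_2d(P)
    return np.c_[p[0]+c*P[:,0]-s*P[:,1], p[1]+s*P[:,0]+c*P[:,1], P[:,2]]
E
python3 - <<'E'
from h import *
t,s=[pickle.load(open(f"{n}0.pkl","rb")) for n in("top","scene")]
M=[(.15,-.158,0),(.15,.158,0),(0,-.158,.012),(0,.158,.012)]+[(.074,y,.012) for y in(-.153,-.066,.014,.087,.153)]
P=np.array([G(*m) for m in M])
pt=np.array([(75,84),(168,492),(256,68),(350,458),(170,79),(195,186),(219,287),(241,380),(262,467)])/3+[210,160]
ps=np.array([(548,403),(650,98),(370,398),(491,113),(453,392),(490,300),(519,226),(543,160),(563,107)])/3+180
f=lambda p:np.r_[(proj(t,W(p,P))-pt).ravel(),(proj(s,W(p,P))-ps).ravel()]
r=least_squares(f,[.35,.05,1.6],loss="soft_l1"); print(r.x,np.degrees(r.x[2])); print(f(r.x).reshape(-1,2).round(1))
for n,p0,S in(("t",pt,t),("s",ps,s)):
    f1=lambda p:(proj(S,W(p,P))-p0).ravel(); print(n,least_squares(f1,r.x).x)
np.save("g.npy",r.x)
a=t["color"][230:295,395:455];b=s["color"][190:240,220:280]
cv2.imwrite("pics/d.png",np.hstack([cv2.resize(a,(400,433),interpolation=cv2.INTER_CUBIC),cv2.resize(b,(400,433),interpolation=cv2.INTER_CUBIC)])*1)
E
```

```text
[0.53753151 0.01326746 1.83104498] 104.91114960687416
[[-1.5 -1. ]
 [-1.5  0.1]
 [-1.9 -0.4]
 [-0.9 -0.4]
 [-0.5 -0.8]
 [-0.4 -0.8]
 [-0.4 -0.8]
 [-0.2 -0.5]
 [-0.3 -0.5]
 [ 0.7 -2.6]
 [-0.1 -2. ]
 [-0.9 -1.4]
 [ 0.  -0.8]
 [-0.3 -2.7]
 [-0.8 -2.6]
 [-0.6 -3.2]
 [-0.4 -2.3]
 [-0.2 -2.2]]
t [0.5363179  0.01131928 1.82881537]
s [0.54277781 0.01725138 1.82977167]
```

View pics/d.png

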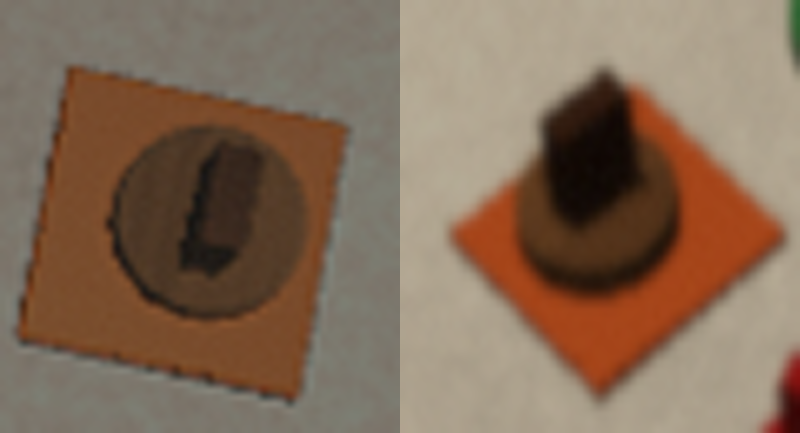

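```bash
python3 - <<'E'
from h import *
t,s=[pickle.load(open(f"{n}0.pkl","rb")) for n in("top","scene")]
k=lambda u,v:(395+u/6.667-.5,230+v/6.667-.5)
c=[ray(t,k(*q),.058) for q in((218,143),(263,150),(243,246),(200,240))]
print("bar top ctr",np.mean(c,0), "axis deg",[np.degrees(np.arctan2(*(b-a)[1::-1])) for a,b in((c[3],c[0]),(c[2],c[1]))])
l,r,u,d=[ray(t,k(*q),.018) for q in((112,222),(306,222),(208,124),(208,318))]
print("disc ctr",(l+r)/2,(u+d)/2,"dia",np.linalg.norm(l-r),np.linalg.norm(u-d))
q=[ray(t,k(*q),.006) for q in((70,66),(348,127),(298,402),(20,340))]; print("pad",np.mean(q,0),[np.linalg.norm(q[i]-q[i-1]) for i in range(4)])
ks=lambda u,v:(220+(u-400)/6.667-.5,190+v*50/433-.5)
q=[ray(s,ks(*q),.006) for q in((450,235),(628,88),(785,238),(600,395))]; print("pad s",np.mean(q,0))
e=[ray(s,ks(*q),.058) for q in((605,70),(543,120))];print("bar top edge scene",e)
g=np.load("g.npy")
for nm,ss,y in(("land0",.112,.12),("mouth0",.074,.12),("mouth1",.074,.0505),("mouth2",.074,-.026),("home2",.0475,-.026)): print(nm,W(g,G(ss,y,.026)))
R=lambda v:W([0,0,g[2]],v)
print("up",R([c30,0,s30]),"n",R([-s30,0,c30]),"y",R([0,1,0]))
E
```

```text
bar top ctr [ 0.52389739 -0.32523085  0.058     ] axis deg [np.float64(-11.29039144642715), np.float64(-12.633534845253616)]
disc ctr [ 0.52218296 -0.32455388  0.018     ] [ 0.52270384 -0.324218    0.018     ] dia 0.06699424192512259 0.06823381801383598
pad [ 0.52056233 -0.31783675  0.006     ] [np.float64(0.0993950913194945), np.float64(0.09909796104436465), np.float64(0.09940601129284675), np.float64(0.09772495703209952)]
pad s [ 0.52549296 -0.31514056  0.006     ]
bar top edge scene [array([ 0.50871264, -0.32682531,  0.058     ]), array([ 0.53988944, -0.33276094,  0.058     ])]
land0 [[0.41668462 0.00074417 0.09251666]]
mouth0 [[ 0.42515278 -0.03105662  0.07351666]]
mouth1 [[ 0.49231244 -0.01317282  0.07351666]]
mouth2 [[0.56623638 0.00651222 0.07351666]]
home2 [[ 0.57214181 -0.01566465  0.06026666]]
up [[-0.22284639  0.83686288  0.5       ]] n [[ 0.12866042 -0.48316301  0.8660254 ]] y [[-0.96632602 -0.25732084  0.        ]]
```

jog_arm(moves=[0,0,0.2,305,-829,-100,0.5,0,0,0.2,305,-829,-100,0.5,0,0,0.2,305,-829,-100,0.5,0,0,0.2,305,-829,-100,0.5,0,0,0.2,305,-829,-100,0.5,0,0,0.2,305,-829,-100,0.5,0,0,0.2,305,-829,-100,0.5,0,0,0.2,305,-829,-100,0.5,0,0,0.2,305,-829,-100,0.5,0,0,0.2,305,-829,-100,0.5,0,0,0.2,305,-829,-100,0.5,0,0,0.2,305,-829,-100,0.5,0,0,0.2,305,-829,-100,0.5,0,0,0.2,305,-829,-100,0.5,0,0,0.2,305,-829,-100,0.5,0,0,0.2,305,-829,-100,0.5,0,0,0.2,305,-829,-100,0.5,0,0,0.2,305,-829,-100,0.5,0,0,0.2,305,-829,-100,0.5,0,0,0.2,305,-829,-100,0.5], newtons=25)

```text
t: 2.7
tcp_pos: [0.5232, -0.3246, 0.1288]
tcp_rot: [-0.33, -3.123, -0.002]
wrist_force: [1.0, 1.0, -0.4]
width: 0.0461
gripper_force: 0.0
```

jog_arm(moves=[0,0,0,1,0,-45,0.5,0,0,0,1,0,-75,0.5,0,0,0,1,0,-93,0.5,0,0,0,1,0,-93,0.5,0,0,0,1,0,-93,0,0,0,0,1,0,-93,0,0,0,0,1,0,-93,0,0,0,0,1,0,-93,0,0,0,0,1,0,-93,0,0,0,0,1,0,-93,0], newtons=25)

```text
t: 3.7
tcp_pos: [0.5251, -0.3248, 0.0378]
tcp_rot: [0.327, 3.123, -0.001]
wrist_force: [-0.2, 0.8, 5.5]
width: 0.0161
gripper_force: 25.0
```

jog_arm(moves=[0,0,0,0,0,45,0,0,0,0,0,0,90,0,0,0,0,-10,30,130,0,0.126,0.034,0,-30,75,140,0,0.253,0.067,0,-50,120,140,0,0.38,0.101,0,-65,165,140,0,0.506,0.135,0,-80,210,140,0,0.506,0.135,0,-95,250,140,0,0.506,0.135,0,-105,290,140,0,0.506,0.135,0,-106,315,130,0,0.506,0.135,0,-106,315,100,0,0.506,0.135,0,-106,315,74,0,0.506,0.135,0,-106,315,74,0,0.506,0.135,0,-106,315,74,0,0.506,0.135,0,-106,315,74,0], newtons=35)

```text
t: 5.2
tcp_pos: [0.4193, -0.0099, 0.1116]
tcp_rot: [-0.299, -2.854, -0.717]
wrist_force: [1.1, -0.0, -1.9]
width: 0.0157
gripper_force: 35.0
```

```bash
python3 - <<'E'
from h import *
from cell import robot
t=robot.snapshot("top");s=robot.snapshot("scene")
for n,q in(("top",t),("scene",s)): pickle.dump(q,open(n+"1.pkl","wb"))
cv2.imwrite("pics/p1.png",np.hstack([cv2.resize(t["color"][170:340,200:350],(390,442),interpolation=cv2.INTER_CUBIC),cv2.resize(s["color"][170:340,280:430],(390,442),interpolation=cv2.INTER_CUBIC)]))
o=robot.observe();print(o["tcp_pos"],o["tcp_rot"],o["qpos"],o["wrist_force"])
from scipy.spatial.transform import Rotation as R
g=np.load("g.npy");n=W([0,0,g[2]],[-s30,0,c30])[0]
z=R.from_rotvec(o["tcp_rot"]).as_matrix();print(z[:,2],-n,"y",z[:,1])
E
```

```text
[ 0.41935246 -0.00993851  0.11156367] [-0.2990563  -2.85459956 -0.71706807] [-0.59651731  0.34780676  1.86778879  0.3424429   1.34860055 -2.10684581] [ 0.02069938 -0.2618823  -0.45300905]
[-0.12714623  0.48224555 -0.8667601 ] [-0.12866042  0.48316301 -0.8660254 ] y [0.23758937 0.86322015 0.4454237 ]
```

View pics/p1.png

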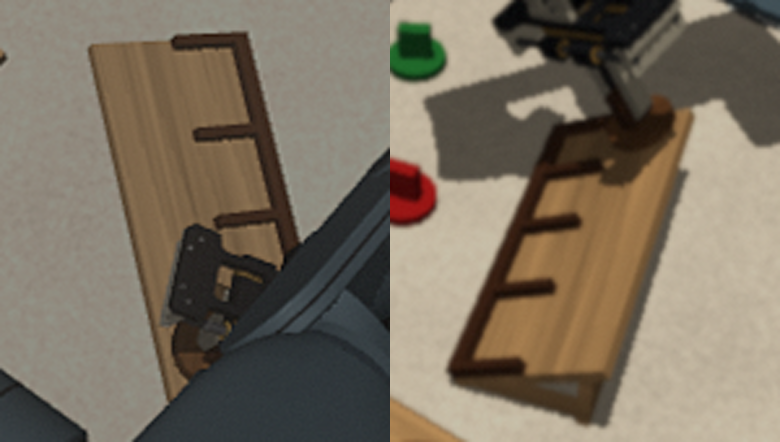

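```bash
cat >> h.py <<'E'
from scipy.spatial.transform import Rotation as Rn
def overlay(s,o,g,name,box,d=0.0058,up=6):
    R=Rn.from_rotvec(o["tcp_rot"]).as_matrix(); im=cv2.resize(s["color"],None,fx=up,fy=up,interpolation=cv2.INTER_CUBIC)
    def dr(P,c): cv2.polylines(im,[np.int32((proj(s,P)+.5)*up)],False,c,1)
    a=np.linspace(0,2*np.pi,73); ctr=o["tcp_pos"]+R[:,2]*d
    for h in(.026,.014): dr(ctr+R[:,2]*h+.0335*(np.outer(np.cos(a),R[:,0])+np.outer(np.sin(a),R[:,1])),(0,255,0))
    for y0,y1 in((.158,.148),(.092,.082),(.019,.009),(-.061,-.071),(-.148,-.158)):
        dr(W(g,[G(.014,y0,.012),G(.074,y0,.012),G(.074,y1,.012),G(.014,y1,.012)]),(255,0,255))
    dr(W(g,[G(.15,-.158,0),G(.15,.158,0)]),(255,255,0))
    l,t,r,b=[v*up for v in box]; cv2.imwrite(name,im[t:b,l:r])
E
python3 - <<'E'
from h import *
from cell import robot
s=pickle.load(open("scene1.pkl","rb"));o=robot.observe()
overlay(s,o,[0.54277781,0.01725138,1.82977167],"pics/p2.png",(325,180,420,270),up=8)
E
```

```text
(no output)
```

View pics/p2.png

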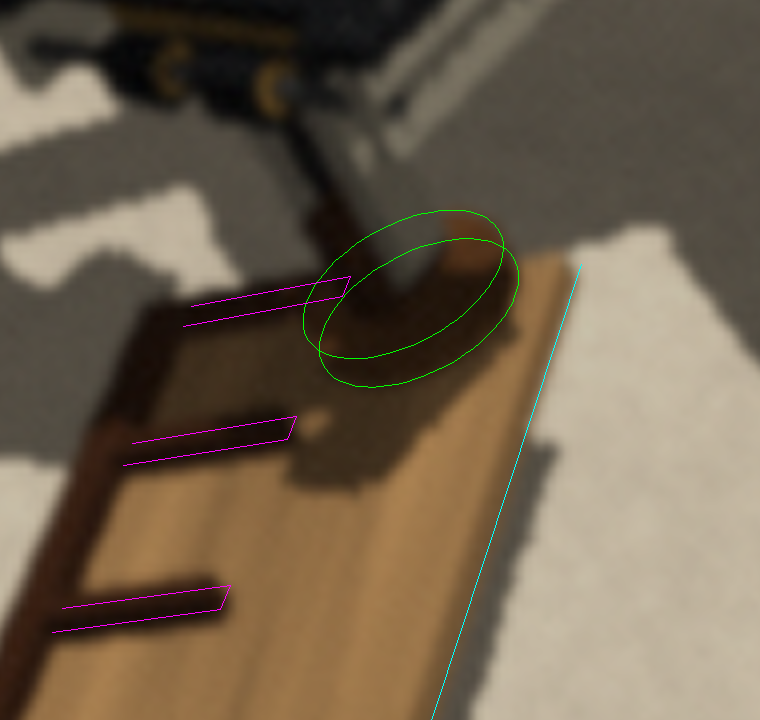

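jog_arm(moves=[0,0,0,-0.6,2.4,-4.3,0,0,0,0,-1.3,4.8,-8.7,0,0,0,0,-1.7,6.3,-11.3,0,0,0,0,-1.9,7.2,-13,0,0,0,0,-1.9,7.2,-13,0])

```text
t: 5.8
tcp_pos: [0.4167, -0.0029, 0.0995]
tcp_rot: [-0.297, -2.853, -0.717]
wrist_force: [-4.4, -7.9, 20.1]
width: 0.0155
gripper_force: 35.0
```

jog_arm(moves=[0,0,0,0.8,-2.8,-1,0,0,0,0,1.5,-5.3,-2.5,0,0,0,0,2.1,-7.8,-4,0,0,0,0,2.8,-10.3,-5.5,0,0,0,0,2.8,-10.3,-5.5,0])

```text
t: 6.3
tcp_pos: [0.4206, -0.0124, 0.0937]
tcp_rot: [-0.299, -2.854, -0.72]
wrist_force: [1.0, -0.6, 12.9]
width: 0.016
gripper_force: 35.0
```

```bash
cat >> h.py <<'E'
def st(o,d=.0058):
    g=np.load("g.npy"); R=Rn.from_rotvec(o["tcp_rot"]).as_matrix(); p=o["tcp_pos"]+R[:,2]*d
    q=Rn.from_euler("z",-g[2]).apply(p-[g[0],g[1],0])-[-.065,0,.014]; F=Rn.from_euler("z",-g[2]).apply(o["wrist_force"])
    u=np.array([c30,0,s30]);n=np.array([-s30,0,c30])
    print("t",round(o["t"],1),"s,y,n mm",np.round([q@u*1e3,q[1]*1e3,q@n*1e3],1),"F up,y,n",np.round([F@u,F[1],F@n],1),"w",o["width"])
E
python3 -c "
from h import *
from cell import robot
st(robot.observe())"
```

```text
t 6.3 s,y,n mm [100.7 119.6  28.1] F up,y,n [ 5.7 -0.9 11.6] w 0.015965133432200886
```

jog_arm(moves=[0,0,0,0.5,-2.1,-1.2,0,0,0,0,1,-4.2,-2.5,0,0,0,0,1.3,-5,-3,0,0,0,0,1.4,-5.9,-3.5,0,0,0,0,1.4,-5.9,-3.5,0])

```text
t: 6.8
tcp_pos: [0.4221, -0.018, 0.0903]
tcp_rot: [-0.299, -2.854, -0.721]
wrist_force: [1.0, -0.5, 13.4]
width: 0.0158
gripper_force: 35.0
```

```bash
python3 -c "
from h import *
from cell import robot
st(robot.observe())"
```

```text
t 6.8 s,y,n mm [ 94.  119.6  28.1] F up,y,n [ 6.  -0.8 12. ] w 0.015777459647394392
```

jog_arm(moves=[0,0,0,0.2,-0.8,-0.5,0,0,0,0,0.5,-1.7,-1,0,0,0,0,0.7,-2.5,-1.5,0,0,0,0,0.9,-3.3,-2,0,0,0,0,0.9,-3.3,-2,0])

```text
t: 7.3
tcp_pos: [0.4228, -0.0206, 0.0888]
tcp_rot: [-0.299, -2.853, -0.723]
wrist_force: [0.8, 0.5, 18.2]
width: 0.0155
gripper_force: 35.0
```

```bash
python3 -c "
from h import *
from cell import robot
st(robot.observe())"
```

```text
t 7.3 s,y,n mm [ 91.  119.6  28.1] F up,y,n [ 9.3 -0.9 15.6] w 0.015488663283283808
```

jog_arm(moves=[0,0,0,0.2,-0.8,-0.5,0,0,0,0,0.4,-1.6,-1,0,0,0,0,0.4,-1.6,-1,0])

```text
t: 7.6
tcp_pos: [0.423, -0.0211, 0.0886]
tcp_rot: [-0.299, -2.851, -0.727]
wrist_force: [0.2, 4.0, 23.7]
width: 0.0159
gripper_force: 35.0
```

```bash
python3 -c "
from h import *
from cell import robot
st(robot.observe())"
```

```text
t 7.6 s,y,n mm [ 90.4 119.5  28.2] F up,y,n [15.2 -1.2 18.7] w 0.015944166058226777
```

jog_arm(moves=[0,0,0,-1.1,4.2,3,0,0,0,0,-1,3,10,0,0,0,0,0.4,-1.3,22.3,0,0,0,0,35,8,22.3,0,0,0,0,67.4,16.5,22.3,0,0,0,0,67.4,16.5,22.3,0,0,0,0,66.2,20.8,14.5,0,0,0,0,65.1,25.2,6.7,0,0,0,0,64.9,25.9,5.4,0,0,0,0,64.9,25.9,5.4,0])

```text
t: 8.6
tcp_pos: [0.4861, 0.0025, 0.0913]
tcp_rot: [-0.3, -2.852, -0.718]
wrist_force: [-1.3, -3.1, 4.9]
width: 0.016
gripper_force: 35.0
```

```bash
python3 -c "
from h import *
from cell import robot
st(robot.observe())"
```

```text
t 8.6 s,y,n mm [97.4 52.5 27.2] F up,y,n [0.1 2.1 5.6] w 0.015977983350685447
```

jog_arm(moves=[0,0,0,1.9,0.5,0,0,0,0,0,2.5,-2,-1.5,0,0,0,0,3.1,-4.2,-2.8,0,0,0,0,3.7,-6.3,-4,0,0,0,0,4.1,-7.9,-5,0,0,0,0,4.4,-9,-5.6,0,0,0,0,4.4,-9,-5.6,0])

```text
t: 9.3
tcp_pos: [0.4907, -0.006, 0.0859]
tcp_rot: [-0.3, -2.851, -0.72]
wrist_force: [1.2, -0.2, 6.6]
width: 0.0157
gripper_force: 35.0
```

```bash
python3 -c "
from h import *
from cell import robot
st(robot.observe())"
```

```text
t 9.3 s,y,n mm [86.6 50.2 27.2] F up,y,n [ 2.8 -1.1  6. ] w 0.015739594379401454
```

Onward to the expected lodge near s≈83.7.

jog_arm(moves=[0,0,0,0.2,-0.8,-0.5,0,0,0,0,0.4,-1.7,-1,0,0,0,0,0.7,-2.5,-1.5,0,0,0,0,0.9,-3.3,-2,0,0,0,0,1,-3.7,-2.2,0,0,0,0,1,-3.7,-2.2,0])

```text
t: 9.9
tcp_pos: [0.4918, -0.0078, 0.0848]
tcp_rot: [-0.3, -2.85, -0.725]
wrist_force: [1.4, 4.7, 11.3]
width: 0.0159
gripper_force: 35.0
```

```bash
python3 -c "
from h import *
from cell import robot
st(robot.observe())"
```

```text
t 9.9 s,y,n mm [84.2 49.6 27.3] F up,y,n [ 9.3 -2.6  7.7] w 0.015896541799839233
```

jog_arm(moves=[0,0,0,-1.1,4.2,3,0,0,0,0,-1,3,10,0,0,0,0,0.4,-1.3,22.3,0,0,0,0,38,8,22.3,0,0,0,0,74.8,18.5,22.3,0,0,0,0,74.8,18.5,22.3,0,0,0,0,73.5,22.8,15,0,0,0,0,72.9,25.7,9.3,0,0,0,0,72.9,25.7,9.3,0,0,0,0,72.9,25.7,9.3,0])

```text
t: 10.9
tcp_pos: [0.5645, 0.0157, 0.0924]
tcp_rot: [-0.3, -2.851, -0.718]
wrist_force: [-0.6, -1.2, -1.5]
width: 0.0157
gripper_force: 35.0
```

```bash
python3 -c "
from h import *
from cell import robot
st(robot.observe())
s=robot.snapshot('scene');t=robot.snapshot('top')
cv2.imwrite('pics/p3.png',np.hstack([cv2.resize(t['color'][170:340,200:350],(390,442),interpolation=cv2.INTER_CUBIC),cv2.resize(s['color'][190:340,290:422],(390,442),interpolation=cv2.INTER_CUBIC)]))"
```

```text
t 10.9 s,y,n mm [ 91.5 -26.6  31.9] F up,y,n [-1.6  0.9 -0.7] w 0.01567870548088801
```

View pics/p3.png

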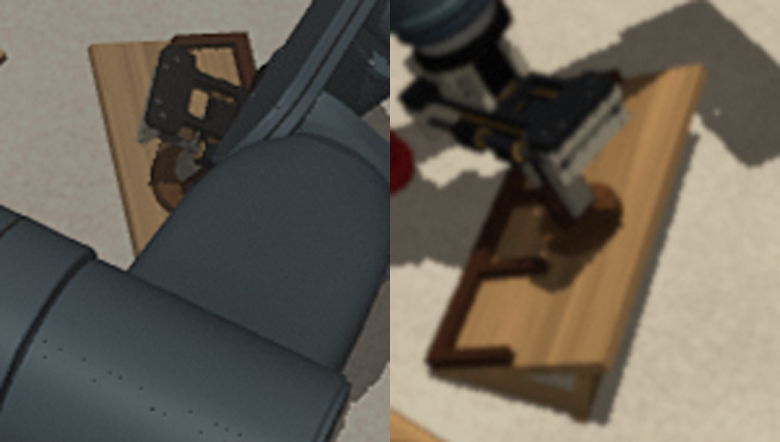

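jog_arm(moves=[0,0,0,-0.2,2.4,-4.2,0,0,0,0,-0.2,2.4,-4.2,0,0,0,0,0.5,-0.1,-5.7,0,0,0,0,1.1,-2.6,-7.2,0,0,0,0,1.7,-5.1,-8.7,0,0,0,0,2.3,-7.6,-10.2,0,0,0,0,2.8,-9.8,-11.5,0,0,0,0,3.3,-11.5,-12.5,0,0,0,0,3.8,-13.2,-13.5,0,0,0,0,4.3,-14.9,-14.4,0,0,0,0,4.3,-14.9,-14.4,0])

```text
t: 12.1
tcp_pos: [0.5697, 0.0006, 0.078]
tcp_rot: [-0.299, -2.852, -0.718]
wrist_force: [0.2, 0.1, -1.6]
width: 0.0153
gripper_force: 35.0
```

```bash
python3 -c "
from h import *
from cell import robot
st(robot.observe())"
```

```text
t 12.1 s,y,n mm [ 70.5 -27.8  27.4] F up,y,n [-0.8 -0.2 -1.4] w 0.015340637664052501
```

jog_arm(moves=[0,0,0,0.3,-1.5,-1.2,0,0,0,0,0.7,-3.5,-2.5,0,0,0,0,1.2,-5.5,-3.7,0,0,0,0,1.7,-7.5,-4.9,0,0,0,0,2.2,-9.5,-6.1,0,0,0,0,2.7,-11.5,-7.3,0,0,0,0,3.2,-13.5,-8.5,0,0,0,0,3.7,-15.3,-9.5,0,0,0,0,3.7,-15.3,-9.5,0])

```text
t: 13.0
tcp_pos: [0.5736, -0.015, 0.0685]
tcp_rot: [-0.299, -2.853, -0.717]
wrist_force: [0.6, -1.7, 1.6]
width: 0.0159
gripper_force: 35.0
```

```bash
python3 -c "
from h import *
from cell import robot
st(robot.observe())"
```

```text
t 13.0 s,y,n mm [ 51.9 -27.6  27.2] F up,y,n [-0.7 -0.1  2.3] w 0.01587006281263237
```

Next, 6–7 mm more to the rail, gently.

jog_arm(moves=[0,0,0,0.4,-1.7,-1,0,0,0,0,0.9,-3.3,-2,0,0,0,0,1.1,-4.2,-2.5,0,0,0,0,1.3,-5,-3,0,0,0,0,1.5,-5.7,-3.4,0,0,0,0,1.5,-5.7,-3.4,0])

```text
t: 13.6
tcp_pos: [0.575, -0.0203, 0.0653]
tcp_rot: [-0.299, -2.853, -0.718]
wrist_force: [0.4, -0.9, 4.7]
width: 0.0158
gripper_force: 35.0
```

```bash
python3 -c "
from h import *
from cell import robot
st(robot.observe())"
```

```text
t 13.6 s,y,n mm [ 45.5 -27.6  27.2] F up,y,n [ 1.5 -0.2  4.6] w 0.01579862959106564
```

jog_arm(moves=[0,0,0,0.2,-0.8,-0.5,0,0,0,0,0.4,-1.7,-1,0,0,0,0,0.4,-1.7,-1,0])

```text
t: 13.9
tcp_pos: [0.5753, -0.0215, 0.0646]
tcp_rot: [-0.299, -2.852, -0.719]
wrist_force: [-0.5, 1.3, 6.6]
width: 0.0158
gripper_force: 35.0
```

```bash
python3 -c "
from h import *
from cell import robot
st(robot.observe())"
```

```text
t 13.9 s,y,n mm [ 44.1 -27.6  27.2] F up,y,n [4.5 0.2 5.1] w 0.015807796073448958
```

jog_arm(moves=[0,0,0,0.2,-0.8,-0.5,0,0,0,0,0.3,-1.2,-0.7,0,0,0,0,0.3,-1.2,-0.7,0])

```text
t: 14.2
tcp_pos: [0.5753, -0.0217, 0.0646]
tcp_rot: [-0.298, -2.851, -0.722]
wrist_force: [-1.0, 3.3, 9.9]
width: 0.0158
gripper_force: 35.0
```

```bash
python3 -c "
from h import *
from cell import robot
st(robot.observe())"
```

```text
t 14.2 s,y,n mm [ 44.  -27.6  27.3] F up,y,n [8.  0.1 6.8] w 0.01575686284454768
```

jog_arm(moves=[0,0,0,-0.2,0.8,0.5,0,0,0,0,-0.2,0.8,0.5,0.45,0,0,0,-0.2,0.8,0.5,0.45,0,0,0,-0.2,0.8,0.5,0.45,0,0,0,-0.2,0.8,0.5,0.45,0,0,0,1.1,-4.2,9.2,0.45,0,0,0,3.6,-13.7,26.5,0.45,0,0,0,7.5,-28.2,52.5,0.45,0,0,0,12,-46,85,0.45,0,0,0,18,-70,125,0.45,0,0,0,18,-120,145,0.45,0,0,0,0,-170,145,0.45,0,0,0,-20,-215,145,0.45,0,0,0,-40,-260,145,0.45,0,0,0,-60,-300,145,0.45,0,0,0,-80,-340,145,0.45,0,0,0,-80,-340,145,0.45])

```text
t: 15.9
tcp_pos: [0.4923, -0.3692, 0.2081]
tcp_rot: [-0.31, -2.852, -0.716]
wrist_force: [0.1, 0.4, -0.3]
width: 0.0415
gripper_force: 0.0
```

```bash
python3 -c "
from h import *
from cell import robot
o=robot.observe();st(o)
s=robot.snapshot('scene');t=robot.snapshot('top')
pickle.dump((s,t),open('f.pkl','wb'))
cv2.imwrite('pics/p4.png',np.hstack([cv2.resize(t['color'][170:340,200:350],(390,442),interpolation=cv2.INTER_CUBIC),cv2.resize(s['color'][190:340,290:422],(390,442),interpolation=cv2.INTER_CUBIC)]))"
```

```text
t 15.9 s,y,n mm [-156.6  142.1  308.8] F up,y,n [ 0.2 -0.2 -0.4] w 0.041468633907542664
```

View pics/p4.png

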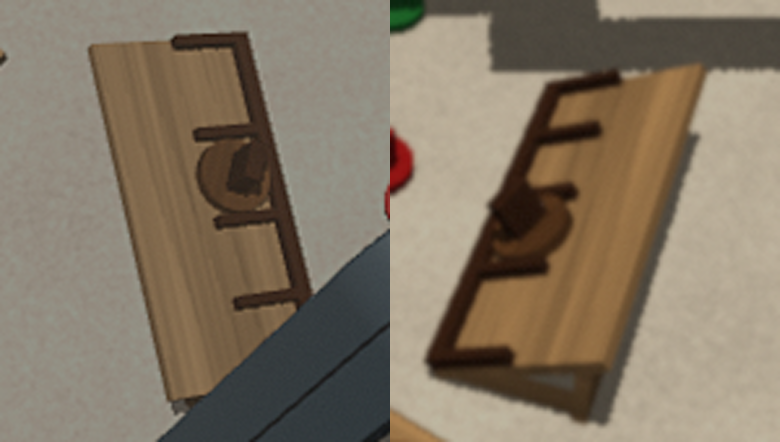

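```bash
python3 -c "
from cell import robot
print(robot.sign_off())"
```

```text
the job is handed in; nothing more can be done
None
```

The returned disc measured about 67 mm. It lodged in the mouths of the first and second bays, then went into the third; the last camera check shows it there, flat against the stop rail. I handed the job in at about 16 s with the gripper clear; no verdict came back.

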